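# Fit the coupler, raise the desk camera mast to its second stop and hold it

### The arm

A 7-joint arm with a two-finger parallel gripper is mounted at the origin on the work surface. World frame = base frame: x ahead of the robot, y to its left, z up, the work surface at z = 0. Lengths are in mm, angles in rad, forces in N, time in s.
With the tool pointing down it reaches from about 425 to 800 mm from the base axis. Payload 8.3 kg.
Tool frame: the origin (TCP) lies midway between the tips of the shut fingers; the grasp point (between the pads) lies 19 mm behind it; z points along the fingers, y is the line along which they close (so a half turn about z gives the same grasp; the last joint's range is limited). The gripper opens to 85 mm and grips with 20 to 120 N. Pads are 22 mm wide; open, the fingers measure 114 mm over their backs; the gripper's body (76 mm by 85 mm) begins 54 mm behind the grasp point. The pads swing forward as they close: fully open they stand 13 mm farther back than shut.
Start: joints at [-1.206, 0.383, 0.016, 1.37, -0.006, 1.388, -0.046], TCP at [259.242, 568.68, 231.279] pointing down, gripper open.
Joint ranges: [-2.95, 2.95], [-0.25, 2.06], [-1.52, 1.56], [0.18, 2.33], [-1.44, 4.58], [0.02, 2.06], [-3.01, 3.01]. Speed limits (rad/s): [2.39, 2.39, 3.01, 3.01, 3.14, 3.14, 3.14].

### API

Orientations are given as a 3x3 rotation matrix whose columns are the frame's x, y, z axes.
In Python, from rig import env gives the robot as it stands. The module is installed in compiled form; this text tells all that it offers.
- The arm moves only by the tool move_arm, never from a script. Its argument "plan" is text: rows parted by semicolons, each of 5 numbers parted by spaces: the shift along the tool's x, y, z in mm, then the turn about the tool's z in rad, then the finger opening in mm, from 0 to 85.4. In form: x y z roll grip; .... A call has 1 to 5 rows; each row is the pose to reach, as a shift and turn from the pose commanded when the call began, along the tool's axes at that moment; what a row does not reach only later rows make up. A row lasts 1/10 s, in which the tool goes at most 50 mm and 8.59 degrees, less where a joint would pass 70% of its speed; a pose out of reach is approached as far as the arm can. A call with a gripper value outside its range is refused whole. The fingers move at their own pace and stop on an object; "force" is the grip in N (left out, the last holds). Time passes only in rows, so rows that repeat a pose let the fingers close. It gives the time, the measured TCP pose, the force, the opening and the grip force at its end, in the units of the state.
- env.get_state(): the state, without advancing time (a new reading comes with each control period).
- env.capture(name): name is "scene" or "top" or "wrist"; returns the picture (420x560x3 uint8, blue, green, red); there is no depth.
- env.get_calibration(name): a dict with "vfov" (degrees; the focal length in pixels is half the picture's height over the tangent of half this angle, whatever the lens; pixels are square), "cx", "cy" (the principal point, pixels), "R" (3x3) and "t" (3): a world point X has camera coordinates R X + t. Camera axes: x right, y down, z forward; pixel columns grow to the right and rows downward; lengths in mm; the calibration is good to about 2 mm. A picture is of the moment at which its call begins: read the wrist's pose just before it. get_calibration takes no time and is no camera call; for the wrist camera it gives the pose at the moment of the call.
- env.sign_off(): hands the job in; it is judged then, once.
Trained networks look in the newest picture that a camera, given by its name, has taken for a name from the list of things; names that differ only in an ending like _2 or _b are one class to them, and where a whole thing is asked for, a point or a joint stands for the part that bears it (a point fixed in the world has none). Each returns a list of dicts, best first, with "conf" (0 to 1); they miss things now and then, are a little off and sometimes report something else, mostly with a low value. They report only what shows in the picture. A call takes as long as a camera call. They do not tell look-alikes from the thing itself.
- env.look_for(camera, target): "at" ([column, row] in pixels, amid what is visible of it).
- env.outline_of(camera, target): "region" (420x560 bool, what is visible of it) and "at" ([column, row] in pixels, amid what is visible of it).
The state is a dict: "clock": time; "joint_positions": joint angles; "qd": joint speeds; "joint_torque": joint torques, N m; "tcp_pos": TCP position; "ee_rot": TCP orientation; "ft_force": force on the tool from outside, world axes, zero at the start; "torque": the same for the moment, N m; "finger_gap": finger opening in mm; "grip_force": force on a finger pad.
Only numpy, scipy, OpenCV 4.12 (cv2) and the standard library are available. Lean on these libraries where they do the work, as an engineer would, in place of code of your own. Each camera call takes 0.05 s, during which the arm holds its last target. There are 200 camera calls.

### The job

Slip the coupler whose bore fits onto the steel spigot on top of the desk camera mast, down onto the mast head, and let go of it; the other coupler stays on the desk. Then squeeze the release button into the side of the mast head and pull the head straight up, past the first stop to the second stop, with the coupler staying on. Finish while still gripping the head and holding the mast fully extended (it is not put down or let go; it sinks if released), and leave the mouse, tumbler, pen pot and notebook where they are.

Things in the scene. Friction and masses are not known exactly. Their poses are not given: they have to be found in the camera images.
- mast: telescoping camera mast, upright, screwed to the desk: round dark foot 110 mm across and 14 mm high, black outer tube 32 mm across with grey collars up to 115 mm. Origin at the centre of the foot's underside, on the desk
- mast_head: black block on top of the mast, 32 mm along its x, 36 mm along its y, 38 mm high; origin at the centre of its underside, 117 mm above the desk when down; z up; it never turns or tips. Steel spigot on top: 14 mm across, 18 mm high, last 4 mm tapered. Grip across its y axis, one finger on the button, the other on the plain +y face. Head and upper section weigh 0.2 to 0.3 kg
- grip (a point): centre of the mast head 24 mm above its underside, 14 mm below its top: the height to grip, level with the middle of the button. Axes as the mast head
- spigot_foot (a point): centre of the mast head's top face, where the spigot rises; a fitted coupler's underside centre comes here. 155 mm above the desk when the mast is down. Axes as the mast head
- button_face (a point): centre of the outer face of the grey release button, on the -y side of the mast head: 22 mm wide, 24 mm high, stands 8 mm proud of the side face (44 mm over button and block). Moves with the button
- mast_button (a joint): how far the release button is pressed along the head's +y (m), 0 out, 0.006 fully in; spring 3 N at first, 9 N fully in. While the mast is down it is locked unless the button is pressed by more than 0.0045; above that the lock does nothing
- mast_inner (a joint): upper telescope section (m): 0 down, 0.060 drawn out to its stop, which is the first stop. It slides up easily (about 0.5 N and the head's weight) and drops back if let go
- mast_mid (a joint): lower telescope section (m): 0 down, 0.060 fully out. It starts to follow when the upper section has reached its stop, against about 5 N of friction more; its end is the second stop, the head then 0.120 m above where it was. The stop is solid: do not haul on it
- coupler_wide: steel sleeve, 28 mm outside diameter, 28 mm high, upright on the desk, through bore 17 mm: fits the spigot. Origin at the centre of its underside, z along the bore. About 80 g
- coupler_narrow: steel sleeve of the same outside, 28 mm diameter and 28 mm high, but through bore 10 mm: too narrow for the spigot. Origin at the centre of its underside, z along the bore. About 110 g
- tumbler: pale green tumbler with white lid, 66 mm across, 150 mm high; origin at the centre of its underside
- mouse: black computer mouse, about 100 by 60 mm, 32 mm high; origin at the centre of its underside
- pen_pot: pale pink pen pot, 72 mm across, 90 mm high, pens up to 150 mm; origin at the centre of its underside
- notebook: dark blue closed notebook, 150 by 210 mm, 16 mm thick; origin at the centre of its underside
Mind the look-alikes: they are no part of the job. There is more than one size of the mast; the job needs the smallest.

How it is judged:
By the outcome, as a careful person would: the job done as asked, in the order asked, and still so for the second after the job is handed in, while the arm keeps its last pose, push and grip.
It also fails if it takes over 51 s, if anything falls off the work surface, if the arm or the gripper's body presses on something with over 40 N, if the wrist force passes 120 N, or if a joint passes its speed limit or range.

## Working session

There is one attempt and no reset: what is moved stays moved. The work goes in short steps, Python scripts to look and compute and a tool call to move; the robot and the scene stay as the last step left them, time stands still between calls to the robot, and variables do not carry over. Pictures are saved under pics/ and viewed, at most 10 in all, crops included, and the job is handed in when it is done.

Besides the shell and the picture viewer there is one more tool, called after "Call:" as name(argument=value, ...), one argument or row to a line, values as JSON. move_arm: Moves the arm, as the interface text tells. Its arguments: {"type":"object","properties":{"plan":{"type":"string"},"force":{"type":"number"}},"required":["plan"]}

```bash
mkdir -p pics; cat > h.py <<'E'
import numpy as np,cv2
from rig import env
def cal(n):
    c=env.get_calibration(n);f=210/np.tan(np.radians(c['vfov'])/2);return f,c['cx'],c['cy'],np.array(c['R']),np.array(c['t'])
def atz(n,p,z,c=None):
    f,cx,cy,R,t=c or cal(n);d=R.T@np.array([(p[0]-cx)/f,(p[1]-cy)/f,1]);o=-R.T@t
    return o+d*(z-o[2])/d[2]
def proj(n,X,c=None):
    f,cx,cy,R,t=c or cal(n);q=R@np.array(X,float)+t;return q[:2]/q[2]*f+[cx,cy]
E
python3 - <<'E'
from h import *
a=env.capture("scene");b=env.capture("top")
cv2.imwrite("pics/s.png",a);cv2.imwrite("pics/t.png",b)
for n in("scene","top"):
    print(n,cal(n)[0],(-cal(n)[3].T@cal(n)[4]).round())
    for k in["mast","mast_head","button_face","coupler_wide","coupler_narrow","tumbler","mouse","pen_pot","notebook"]:
        print(n,k,[(np.round(d['at']).tolist(),round(d['conf'],2),atz(n,d['at'],{'mast_head':140,'button_face':141,'coupler_wide':28,'coupler_narrow':28}.get(k,0)).round().tolist()) for d in env.look_for(n,k)])
print(env.get_state())
E
```

```text
scene 387.51373429734315 [1115.  898.  773.]
scene mast [([191.0, 219.0], 0.98, [750.0, -276.0, 0.0]), ([255.0, 212.0], 0.9, [527.0, -198.0, 0.0]), ([290.0, 194.0], 0.73, [339.0, -246.0, 0.0])]
scene mast_head [([188.0, 186.0], 0.78, [749.0, -269.0, 140.0]), ([290.0, 156.0], 0.69, [306.0, -298.0, 140.0]), ([255.0, 187.0], 0.57, [554.0, -145.0, 140.0])]
scene button_face []
scene coupler_wide [([290.0, 276.0], 0.55, [630.0, 196.0, 28.0])]
scene coupler_narrow [([254.0, 188.0], 0.44, [465.0, -319.0, 28.0])]
scene tumbler [([196.0, 178.0], 0.71, [611.0, -573.0, 0.0])]
scene mouse [([272.0, 182.0], 0.71, [349.0, -371.0, 0.0])]
scene pen_pot [([214.0, 244.0], 0.75, [739.0, -94.0, 0.0]), ([259.0, 185.0], 0.72, [407.0, -380.0, 0.0])]
scene notebook [([424.0, 295.0], 0.57, [336.0, 435.0, 0.0])]
top 390.53911728270515 [ 296.    6. 1261.]
top mast [([329.0, 229.0], 0.9, [534.0, -155.0, 0.0]), ([340.0, 282.0], 0.76, [362.0, -187.0, 0.0]), ([340.0, 156.0], 0.68, [789.0, -201.0, 0.0])]
top mast_head [([352.0, 278.0], 0.8, [367.0, -201.0, 140.0]), ([345.0, 139.0], 0.75, [791.0, -196.0, 140.0]), ([
[... 742 characters left out ...]
.04650667]), 'qd': array([ 0.00159583,  0.00107102, -0.00151601, -0.00091366,  0.00110291,
       -0.0009447 ,  0.00127516]), 'joint_torque': array([ 1.01139001e-03, -6.27343011e+01,  8.44234284e-01, -3.72086799e+01,
        1.66790932e-02,  2.75037375e-03, -1.33250518e-05]), 'tcp_pos': array([259.26498996, 568.67731648, 231.29122174]), 'ee_rot': array([[-9.09878033e-01,  4.14875836e-01, -7.43467724e-05],
       [ 4.14875838e-01,  9.09878035e-01, -1.43130151e-06],
       [ 6.70526828e-05, -3.21469893e-05, -9.99999997e-01]]), 'ft_force': array([-0.32033077, -0.20351629,  0.16440508]), 'torque': array([ 0.05330843, -0.06411524, -0.02670466]), 'grip_force': 0.0, 'finger_gap': 85.79823794932658}
```

View pics/s.png

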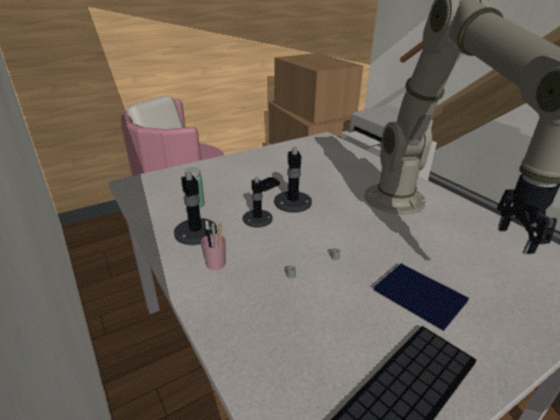

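View pics/t.png

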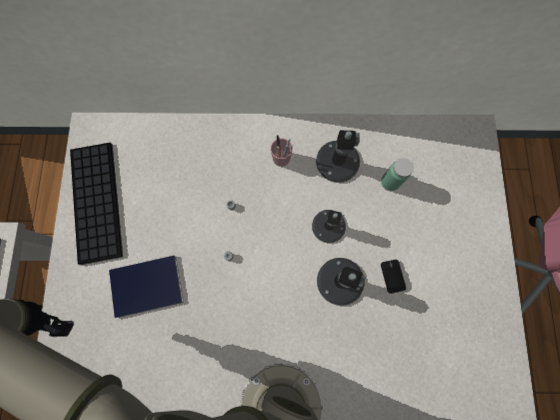

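Scene picture: three masts at (193,210), (257,200) and (293,180); two couplers at (290,271) and (335,254). Top view: masts at (338,160), (329,226) and (341,282); couplers at (231,205) and (228,256). The candidate mast is the middle one at top (329,226), which has the smallest foot and is the shortest. I'll check it and both couplers in a close crop.

```bash
python3 - <<'E'
from h import *
b=cv2.imread("pics/t.png");a=cv2.imread("pics/s.png")
c=lambda i,x,y,r,s:cv2.resize(i[y-r:y+r,x-r:x+r],(s,s),interpolation=cv2.INTER_CUBIC)
cv2.imwrite("pics/c.png",np.vstack([np.hstack([c(b,231,205,10,260),c(b,228,256,10,260),c(b,332,222,22,260)]),np.hstack([c(a,290,271,10,260),c(a,335,254,10,260),c(a,257,195,30,260)])]))
for p in[(231,204),(228,255)]:print(atz("top",p,28).round())
for p in[(290,267),(335,250)]:print(atz("scene",p,28).round())
print(atz("top",(328.5,226.5),14).round(), atz("top",(336,215),173).round())
E
```

```text
[607. 165.  28.]
[441. 168.  28.]
[609. 165.  28.]
[442. 169.  28.]
[ 538. -153.   14.] [ 541. -155.  173.]
```

View pics/c.png

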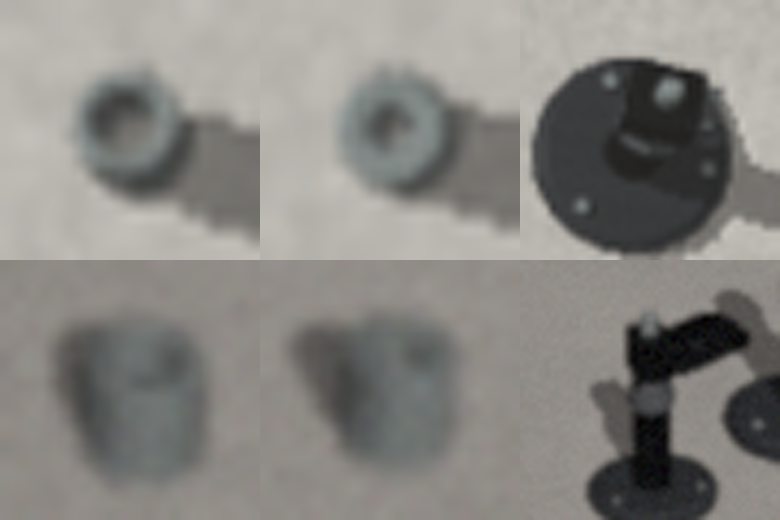

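Top crop: the coupler at top (231,205) has the large bore, so it is the wide one, at about (608,165). The one at (228,256) is narrow. The middle mast's foot measures about 110 mm, so it is the right one; its spigot is near (541,-155). The head's yaw still has to come from the wrist camera. Moving above the wide coupler.

Call:
move_arm(
  plan="-45 -21 0 0 70; -90 -42 0 0 70; -135 -63 0 0 70; -180 -84 0 0 70; -225 -105 0 0 70",
)

```text
clock: 1.5
tcp_pos: [421.5, 378.1, 231.6]
ee_rot: [[-0.91, 0.415, 0.0], [0.415, 0.91, 0.0], [-0.0, 0.001, -1.0]]
ft_force: [0.8, -0.1, -1.3]
finger_gap: 70.2
grip_force: 0.0
```

Call:
move_arm(
  plan="-45 -21 0 0 70; -90 -42 0 0 70; -135 -63 0 0 70; -180 -84 0 0 70; -225 -105 0 0 70",
)

```text
clock: 2.0
tcp_pos: [582.7, 189.3, 231.6]
ee_rot: [[-0.91, 0.415, 0.001], [0.415, 0.91, 0.0], [-0.0, 0.001, -1.0]]
ft_force: [0.2, 1.1, 0.3]
finger_gap: 70.0
grip_force: 0.0
```

```bash
cat >> h.py <<'E'
def rel(X):
    s=env.get_state();return (np.array(s['ee_rot']).T@(np.array(X)-s['tcp_pos'])).round(1)
E
python3 - <<'E'
from h import *
c=cal("wrist");a=env.capture("wrist");cv2.imwrite("pics/w1.png",a)
s=env.get_state();print(s['clock'],s['tcp_pos'].round(1),s['finger_gap'])
print("cam in tool",(s['ee_rot'].T@(-c[3].T@c[4]-s['tcp_pos'])).round(1),(s['ee_rot'].T@c[3].T[:,2]).round(2), c[0])
for k in["coupler_wide","coupler_narrow"]:
  for d in env.outline_of("wrist",k):
    v=np.argwhere(d['region']);print(k,d['conf'],np.round(d['at']),v.min(0),v.max(0),atz("wrist",d['at'],14,c).round(1))
print("expected px",proj("wrist",(608,165,28),c))
E
```

```text
2.05 [587.5 179.1 231.3] 69.96095321564376
cam in tool [  90.1    6.3 -142.4] [-0.31  0.01  0.95] 307.6274637196556
coupler_wide 0.63 [269. 214.] [197 259] [223 281] [614.9 165.4  14. ]
coupler_narrow 0.88 [204.  73.] [ 58 191] [ 87 220] [441.7 169.9  14. ]
expected px [265.72361444 213.37726926]
```

View pics/w1.png

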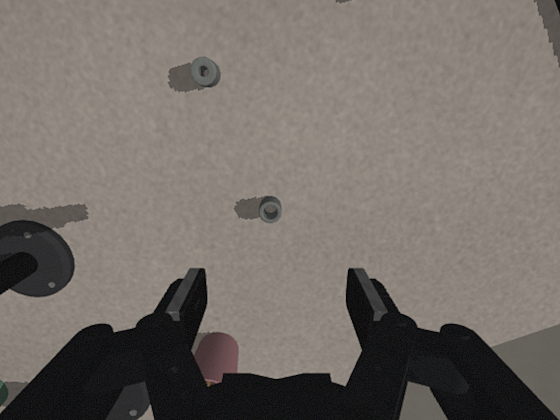

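Wrist view: the wide-bore coupler is at (270,209) and the narrow one at (205,71), which agrees with the top view. Descending over the wide one.

Call:
move_arm(
  plan="-17 -7 40 0 70; -34 -13 80 0 70; -34 -13 120 0 70; -34 -13 130 0 70; -34 -13 130 0 70",
)

```text
clock: 2.65
tcp_pos: [605.4, 166.3, 99.9]
ee_rot: [[-0.911, 0.413, -0.004], [0.413, 0.911, -0.0], [0.003, -0.002, -1.0]]
ft_force: [0.5, -0.6, 0.5]
finger_gap: 69.7
grip_force: 0.0
```

```bash
python3 - <<'E'
from h import *
s=env.get_state();c=cal("wrist");a=env.capture("wrist");cv2.imwrite("pics/w2.png",a)
print(s['clock'],s['tcp_pos'].round(1),s['qd'].round(3))
for k in["coupler_wide"]:
  for d in env.outline_of("wrist",k):
    v=np.argwhere(d['region']);print(k,d['conf'],np.round(d['at']),v.min(0),v.max(0),atz("wrist",d['at'],14,c).round(1))
    for X in [(608,165),(611,165),(608,162)]:
      p=np.array([proj("wrist",(X[0]+14*np.cos(t),X[1]+14*np.sin(t),z),c) for z in(0,28) for t in np.arange(0,6.3,.2)]);print(X,p.min(0).round(),p.max(0).round())
cv2.imwrite("pics/w2c.png",cv2.resize(a[150:350,180:380],(600,600)))
E
```

```text
2.65 [605.4 166.3  99.9] [-0.005 -0.045  0.012 -0.059  0.005  0.024  0.   ]
coupler_wide 0.83 [280. 231.] [203 264] [246 300] [614.5 165.5  14. ]
(608, 165) [257. 203.] [294. 248.]
(611, 165) [259. 206.] [296. 251.]
(608, 162) [253. 204.] [291. 250.]
```

View pics/w2c.png

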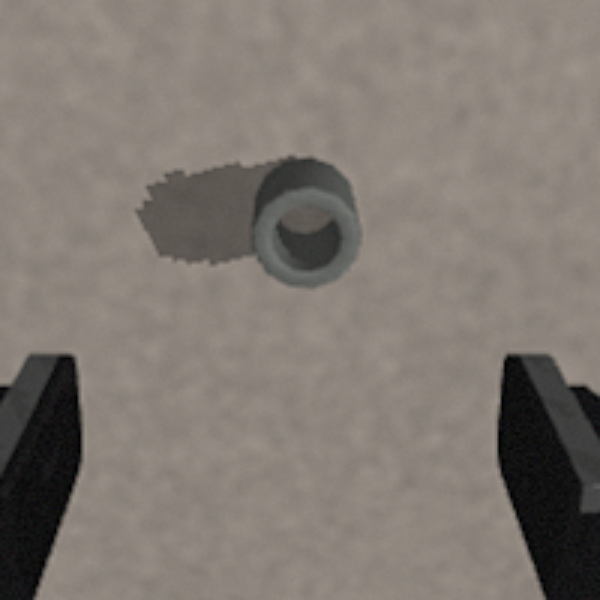

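The crop shows the wide bore clearly; the coupler is centred near full-image (282,225), well between the fingers. Descend and grip.

Call:
move_arm(
  plan="-1 1 40 0 60; -1 1 75 0 50; -1 1 96 0 45; -1 1 96 0 40; -1 1 96 0 26",
  force=40,
)

```text
clock: 3.25
tcp_pos: [609.9, 166.4, 7.7]
ee_rot: [[-0.91, 0.414, 0.003], [0.414, 0.91, 0.001], [-0.002, 0.002, -1.0]]
ft_force: [0.1, 0.7, -0.8]
finger_gap: 27.3
grip_force: 22.9
```

Call:
move_arm(
  plan="0 0 0 0 15; 0 0 0 0 15; 0 0 0 0 15; 0 0 0 0 15",
)

```text
clock: 3.65
tcp_pos: [610.0, 166.1, 7.7]
ee_rot: [[-0.91, 0.415, 0.004], [0.415, 0.91, 0.001], [-0.003, 0.003, -1.0]]
ft_force: [-0.1, 1.0, 8.5]
finger_gap: 26.7
grip_force: 40.0
```

Gripped (gap 26.7, 40 N). Lift, then move to where the wrist camera can see the mast head.

Call:
move_arm(
  plan="0 0 -45 0 15; 0 0 -90 0 15; 0 0 -135 0 15; 0 0 -180 0 15; -8 -20 -220 0 15",
)

```text
clock: 4.15
tcp_pos: [607.0, 147.7, 228.4]
ee_rot: [[-0.912, 0.41, 0.002], [0.41, 0.912, 0.003], [-0.0, 0.003, -1.0]]
ft_force: [0.2, -0.5, -0.7]
finger_gap: 26.7
grip_force: 39.8
```

Call:
move_arm(
  plan="-18 -43 -15 0 15; -35 -86 -30 0 15; -53 -129 -30 0 15; -70 -172 -30 0 15; -88 -215 -30 0 15",
)

```text
clock: 4.65
tcp_pos: [597.9, -90.0, 256.5]
ee_rot: [[-0.91, 0.415, 0.002], [0.415, 0.91, 0.0], [-0.001, 0.001, -1.0]]
ft_force: [0.4, 0.5, -0.4]
finger_gap: 26.8
grip_force: 39.8
```

Call:
move_arm(
  plan="-18 -43 0 0 15; -35 -86 0 0 15; -35 -86 0 0 15; -35 -86 0 0 15",
)

```text
clock: 5.05
tcp_pos: [593.9, -182.8, 255.9]
ee_rot: [[-0.908, 0.418, 0.001], [0.418, 0.908, -0.0], [-0.001, -0.0, -1.0]]
ft_force: [0.3, 0.8, -0.8]
finger_gap: 26.6
grip_force: 39.8
```

```bash
python3 - <<'E'
from h import *
s=env.get_state();c=cal("wrist");a=env.capture("wrist");cv2.imwrite("pics/w3.png",a)
print(s['clock'],s['tcp_pos'].round(1),s['finger_gap'],s['grip_force'],c[1:3])
print("tcp px",proj("wrist",s['tcp_pos'],c),"spigot exp",proj("wrist",(541,-155,173),c))
for k in["mast_head","button_face","coupler_wide"]:
  for d in env.outline_of("wrist",k):
    v=np.argwhere(d['region']);print(k,d['conf'],np.round(d['at']),v.min(0),v.max(0),atz("wrist",d['at'],141,c).round(1))
E
```

```text
5.05 [ 593.9 -182.8  255.9] 26.636327333113496 39.841711185872555 (276.09657502210507, 214.0761328012402)
tcp px [275.1588738  276.55795857] spigot exp [279.66976376 143.55535274]
mast_head 0.64 [370. 395.] [371 362] [419 390] [ 831.7 -178.3  141. ]
mast_head 0.62 [280. 140.] [117 251] [166 309] [ 542.1 -154.4  141. ]
mast_head 0.57 [284. 141.] [117 250] [166 310] [ 544.  -151.6  141. ]
button_face 0.58 [257. 144.] [133 250] [162 265] [ 536.3 -173.2  141. ]
button_face 0.37 [62. 70.] [21 18] [123 114] [ 424.7 -283.   141. ]
coupler_wide 0.75 [276. 285.] [245 248] [319 306] [ 662.4 -214.3  141. ]
```

View pics/w3.png

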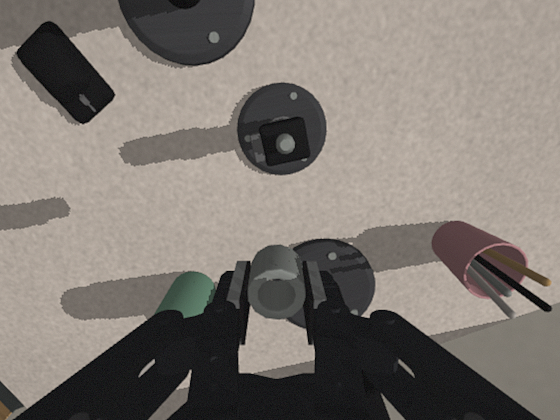

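Wrist view: the coupler is held at (276,285). The mast head is at (284,141) with its spigot tip at about (286,144), and the button appears on its left at (255,147). I'll enlarge this to get the yaw.

```bash
python3 - <<'E'
from h import *
a=cv2.imread("pics/w3.png")
z=cv2.resize(a[105:185,235:325],(765,680)[:2],interpolation=cv2.INTER_CUBIC)
z=cv2.resize(a[110:180,235:325],(800,622))[:600]
z=cv2.convertScaleAbs(z,alpha=1.8,beta=10)
cv2.imwrite("pics/w3c.png",z)
E
```

```text
(no output)
```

View pics/w3c.png

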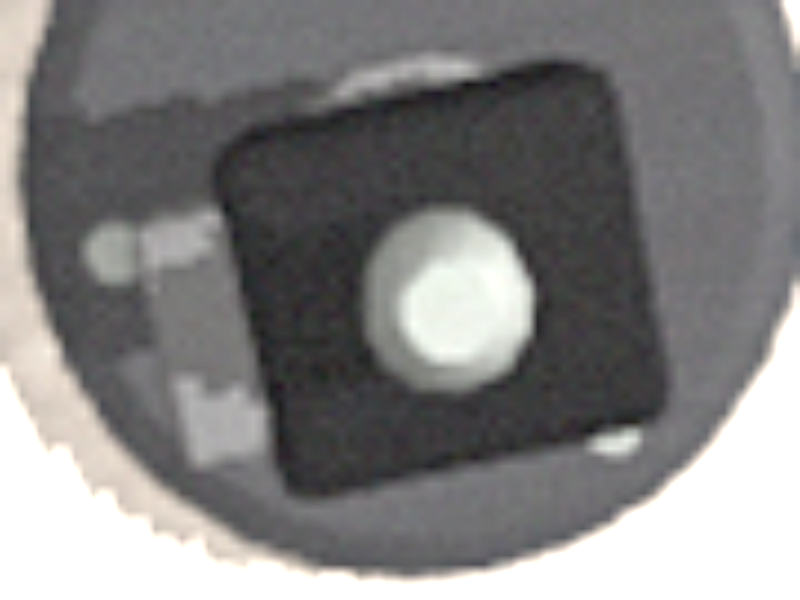

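```bash
python3 - <<'E'
from h import *
s=env.get_state();c=cal("wrist");R=s['ee_rot'];T=s['tcp_pos'];print(T.round(1))
full=lambda u,v:(235+u/8.889,110+v/8.889)
W=np.array([atz("wrist",full(*p),155,c) for p in[(212,145),(605,55),(670,425),(290,500)]])
print(W.round(1),"ctr",W.mean(0).round(1))
for i in range(4):
    d=W[(i+1)%4]-W[i];print(np.linalg.norm(d).round(1),np.degrees(np.arctan2(d[1],d[0])).round(1))
print("spig top",atz("wrist",full(458,312),173,c).round(1),"spig base",atz("wrist",full(435,290),155,c).round(1),"button",atz("wrist",full(150,250),155,c).round(1))
print("tool y yaw",np.degrees(np.arctan2(R[1,1],R[0,1])).round(1))
cT=T-R[:,2]*20.3
print("coupler ring world at its top",atz("wrist",(276.5,295),cT[2],c).round(1),"tcp",T.round(1))
# ring segmentation help
im=env.capture("wrist")
pts=np.array([proj("wrist",T+14*np.cos(t)*R[:,0]+14*np.sin(t)*R[:,1]-R[:,2]*z,c) for z in(20.3,) for t in np.arange(0,6.3,.1)])
for z in(20.3,-7.7):
  p=np.array([proj("wrist",T+14*np.cos(t)*R[:,0]+14*np.sin(t)*R[:,1]-R[:,2]*z,c) for t in np.arange(0,6.3,.1)]);print("pred ring z",z,p.min(0).round(1),p.max(0).round(1))
g=cv2.resize(cv2.convertScaleAbs(im[235:330,225:330],alpha=1.8,beta=10),(663,600));cv2.imwrite("pics/w4c.png",g)
a=cv2.imread("pics/s.png");b=cv2.imread("pics/t.png")
E
```

```text
[ 595.  -178.9  255.4]
[[ 525.3 -161.   155. ]
 [ 532.4 -127.6  155. ]
 [ 563.4 -134.4  155. ]
 [ 555.6 -167.7  155. ]] ctr [ 544.2 -147.7  155. ]
34.1 78.0
31.7 -12.4
34.2 -103.2
31.0 167.5
spig top [ 544.8 -147.3  173. ] spig base [ 544.3 -148.6  155. ] button [ 531.  -169.6  155. ]
tool y yaw 65.7
coupler ring world at its top [ 593.3 -177.4  275.7] tcp [ 595.  -178.9  255.4]
pred ring z 20.3 [244.5 272.1] [305.5 324.6]
pred ring z -7.7 [249.5 245.9] [300.8 291.6]
```

View pics/w4c.png

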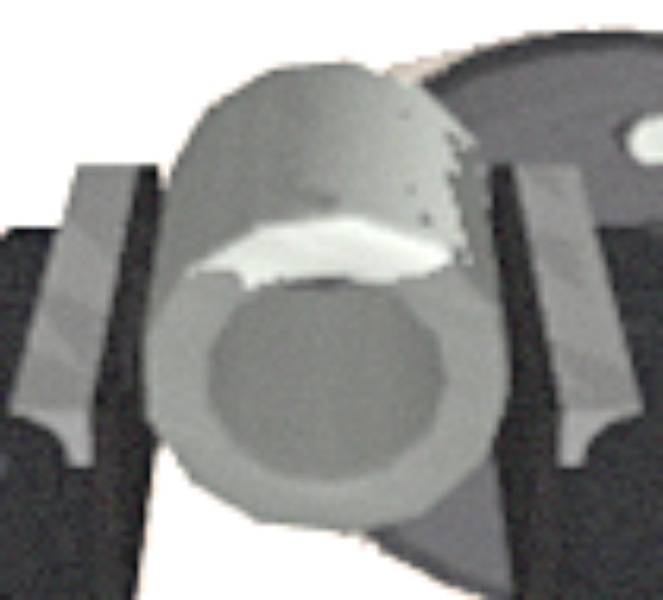

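The coupler sits square in the jaws, with its bore visible. The arm was still moving in that picture, so I'll align the yaw (head +y at about 77°, tool +y at 65.5°), let it settle, and measure numerically.

Call:
move_arm(
  plan="0 0 0 -0.1 15; 0 0 0 -0.2 15; 0 0 0 -0.2 15; 0 0 0 -0.2 15; 0 0 0 -0.2 15",
)

```text
clock: 5.8
tcp_pos: [594.6, -180.5, 255.3]
ee_rot: [[-0.974, 0.227, -0.0], [0.227, 0.974, 0.0], [0.0, 0.0, -1.0]]
ft_force: [0.7, 0.3, -1.3]
finger_gap: 26.4
grip_force: 39.8
```

```bash
cat > m.py <<'E'
from h import *
s=env.get_state();c=cal("wrist");a=env.capture("wrist");R=s['ee_rot'];T=s['tcp_pos']
print(s['clock'],T.round(1),s['qd'].round(3),"yaw y",np.degrees(np.arctan2(R[1,1],R[0,1])).round(2))
e=proj("wrist",(543,-152,165),c).round().astype(int);print(e)
r=25;w=a[e[1]-r:e[1]+r,e[0]-r:e[0]+r].astype(int).max(2);o=e-r
cv2.imwrite("pics/m_%d.png"%(s['clock']*100),a)
n,l,st,ce=cv2.connectedComponentsWithStats((w<28).astype(np.uint8))
i=1+np.argmax(st[1:,4]);m=(l==i).astype(np.uint8)
cn=max(cv2.findContours(m,cv2.RETR_EXTERNAL,cv2.CHAIN_APPROX_NONE)[0],key=cv2.contourArea)
f=np.zeros_like(m);cv2.drawContours(f,[cn],-1,1,-1)
q=np.array([atz("wrist",p[0]+o,155,c)[:2] for p in cn],np.float32)
(cx,cy),sz,an=cv2.minAreaRect(q);print("head rect",round(cx,1),round(cy,1),np.round(sz,1),round(an,1),"px",st[i])
sp=(f==1)&(w>55);v=np.argwhere(sp)[:,::-1]+o
lo,hi=v.min(0),v.max(0);print("spigot px",lo,hi,"top@173 by mean",atz("wrist",v.mean(0),166,c).round(1))
br=np.argwhere((f==1)&(w>np.percentile(w[sp],60)))[:,::-1]+o;print("bright@173",atz("wrist",br.mean(0),173,c).round(1))
E
python3 m.py
```

```text
5.8 [ 594.6 -180.5  255.3] [ 0.003 -0.002  0.003  0.001 -0.001 -0.     0.011] yaw y 76.86
[297 147]
head rect 542.3 -152.7 [32.5 31.8] 76.7 px [  2   1  44  43 391]Traceback (most recent call last):
  File "m.py", line 14, in <module>
    lo,hi=v.min(0),v.max(0);print("spigot px",lo,hi,"top@173 by mean",atz("wrist",v.mean(0),166,c).round(1))
          ~~~~~^^^
    return umr_minimum(a, axis, None, out, keepdims, initial, where)
ValueError: zero-size array to reduction operation minimum which has no identity
```

```bash
python3 - <<'E'
from h import *
c=cal("wrist");a=cv2.imread("pics/m_580.png");s=env.get_state();print(s['tcp_pos'].round(1))
w=cv2.medianBlur(a,3).max(2);e=proj("wrist",(543,-152,165),c).round().astype(int)
o=e-28;w=w[o[1]:o[1]+56,o[0]:o[0]+56];k=w[28]
print(e,k.tolist());print(w[:,28].tolist())
for th in(30,36,42):
    m=(w<th).astype(np.uint8);n,l,st,ce=cv2.connectedComponentsWithStats(m);i=1+np.argmax(st[1:,4]);m=(l==i).astype(np.uint8)
    cn=max(cv2.findContours(m,cv2.RETR_EXTERNAL,cv2.CHAIN_APPROX_NONE)[0],key=cv2.contourArea)
    q=np.array([atz("wrist",p[0]+o,155,c)[:2] for p in cn],np.float32);r=cv2.minAreaRect(q)
    f=np.zeros_like(m);cv2.drawContours(f,[cn],-1,1,-1)
    v=np.argwhere((f==1)&(w>60))[:,::-1]+o;b=np.argwhere((f==1)&(w>105))[:,::-1]+o
    print(th,st[i],np.round(r[0],1),np.round(r[1],1),round(r[2],1),v.min(0),v.max(0),b.mean(0),atz("wrist",v.mean(0),166,c).round(1),atz("wrist",b.mean(0),173,c).round(1))
E
```

```text
[ 594.6 -180.6  255.3]
[297 147] [64, 64, 65, 64, 62, 44, 25, 22, 22, 24, 24, 25, 25, 24, 24, 23, 24, 24, 28, 55, 74, 75, 75, 88, 120, 131, 132, 131, 131, 131, 132, 132, 132, 134, 137, 137, 134, 130, 101, 30, 30, 32, 32, 31, 29, 29, 31, 31, 31, 31, 44, 61, 62, 61, 61, 62]
[78, 93, 93, 79, 21, 21, 25, 29, 29, 30, 31, 32, 33, 33, 32, 29, 30, 46, 71, 81, 84, 87, 93, 103, 123, 131, 131, 131, 131, 131, 132, 132, 133, 132, 126, 101, 85, 78, 56, 31, 27, 29, 29, 28, 27, 28, 35, 56, 62, 62, 60, 60, 59, 58, 57, 54]Traceback (most recent call last):
  File "<stdin>", line 12, in <module>
    return umr_minimum(a, axis, None, out, keepdims, initial, where)
ValueError: zero-size array to reduction operation minimum which has no identity
```

```bash
python3 - <<'E'
from h import *
c=cal("wrist");a=cv2.imread("pics/m_580.png")
w=cv2.medianBlur(a,3).max(2);o=np.array([297,147])-28;w=w[o[1]:o[1]+56,o[0]:o[0]+56]
for th in(40,46):
    m=(w<th).astype(np.uint8);n,l,st,ce=cv2.connectedComponentsWithStats(m);i=1+np.argmax(st[1:,4]);m=(l==i).astype(np.uint8)
    cn=max(cv2.findContours(m,cv2.RETR_EXTERNAL,cv2.CHAIN_APPROX_NONE)[0],key=cv2.contourArea)
    q=np.array([atz("wrist",p[0]+o,155,c)[:2] for p in cn],np.float32);r=cv2.minAreaRect(q)
    print(th,st[i],np.round(r[0],1),np.round(r[1],1),round(r[2],1))
n,l,st,ce=cv2.connectedComponentsWithStats((w[12:44,14:44]>60).astype(np.uint8));i=1+np.argmax(st[1:,4]);print("spig",st[i],ce[i]+o+[14,12],atz("wrist",ce[i]+o+[14,12],167,c).round(1))
n,l,st,ce=cv2.connectedComponentsWithStats((w[12:44,14:44]>112).astype(np.uint8));i=1+np.argmax(st[1:,4]);print("tip",st[i],ce[i]+o+[14,12],atz("wrist",ce[i]+o+[14,12],173,c).round(1))
# coupler ring in tool frame, current image
s=env.get_state();R=s['ee_rot'];T=s['tcp_pos']
for z in(20.3,-7.7):
  p=np.array([proj("wrist",T+14*np.cos(t)*R[:,0]+14*np.sin(t)*R[:,1]-R[:,2]*z,c) for t in np.arange(0,6.3,.1)]);print(z,p.min(0).round(1),p.max(0).round(1))
E
```

```text
40 [   4    3   47   44 1560] [ 542.1 -152.1] [35.3 32.5] 76.8
46 [   0    0   51   47 1686] [ 540.7 -153.2] [38.6 34.6] 76.8
spig [  6   6  19  20 308] [297.62987013 146.63636364] [ 542.9 -151.8  167. ]
tip [ 10  10  14  13 144] [299.93055556 147.5       ] [ 543.1 -150.5  173. ]
20.3 [244.7 271.8] [305.7 324.3]
-7.7 [249.7 245.6] [301.  291.4]
```

Head centre is about (542.3,-152) with yaw 76.8°, tool aligned at 76.86°, and the segmented block measures 35×32 mm, as it should. Moving the coupler to just above the spigot.

Call:
move_arm(
  plan="28 8 0 0 15; 56 16 20 0 15; 56 16 50 0 15; 56 16 66 0 15; 56 16 66 0 15",
)

```text
clock: 6.35
tcp_pos: [542.0, -152.0, 187.0]
ee_rot: [[-0.974, 0.226, -0.004], [0.226, 0.974, 0.001], [0.004, -0.0, -1.0]]
ft_force: [-1.7, -0.7, 0.1]
finger_gap: 26.3
grip_force: 39.8
```

Call:
move_arm(
  plan="0 0 0 0 15; 0 0 0 0 15; 0 0 0 0 15",
)

```text
clock: 6.65
tcp_pos: [544.3, -153.0, 190.5]
ee_rot: [[-0.974, 0.226, 0.002], [0.226, 0.974, -0.0], [-0.002, -0.0, -1.0]]
ft_force: [0.2, 0.1, -0.7]
finger_gap: 26.3
grip_force: 39.8
```

```bash
python3 - <<'E'
from h import *
s=env.get_state();print(s['clock'],s['tcp_pos'].round(1))
a=env.capture("wrist");b=env.capture("scene");t=env.capture("top")
p=proj("scene",(542,-152,185)).round().astype(int);q=proj("wrist",(542,-152,175)).round().astype(int);print(p,q)
A=cv2.resize(a[q[1]-45:q[1]+55,q[0]-50:q[0]+50],(400,400));B=cv2.resize(b[p[1]-15:p[1]+25,p[0]-20:p[0]+20],(400,400),interpolation=cv2.INTER_CUBIC)
cv2.imwrite("pics/x.png",cv2.convertScaleAbs(np.hstack([A,B]),alpha=1.6,beta=15))
E
```

```text
6.65 [ 544.3 -153.   190.5]
[256 173] [276 260]
```

View pics/x.png

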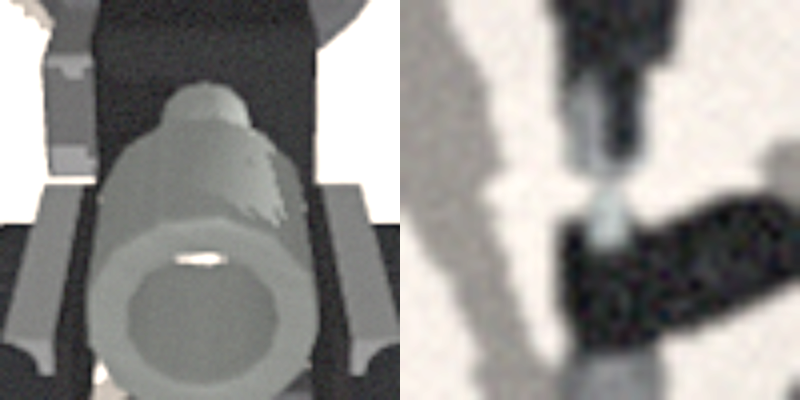

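```bash
python3 - <<'E'
from h import *
s=env.get_state();c=cal("wrist");R=s['ee_rot'];T=s['tcp_pos']
f=lambda u,v:(226+u/4,215+v/4)
for n,p,z,r in[("spigot",(206,83),155,7),("coup bottom",(204,119),T[2]-7.7,14),("coup top back",(203,219),T[2]+20.3,13.7),("coup top front",(203,413),T[2]+20.3,-13.7)]:
    X=R.T@(atz("wrist",f(*p),z,c)-T);print(n,(X[0]-r).round(1),X[1].round(1))
E
```

```text
spigot 1.4 1.4
coup bottom 0.5 1.0
coup top back 1.4 0.8
coup top front 3.1 0.8
```

Wrist and scene crops: the spigot (wrist crop col 206) lines up with the coupler (203–205), within about 0.5 mm on both axes. Descending in steps with force checks.

Call:
move_arm(
  plan="0.5 0.4 4 0 15; 0.5 0.4 8 0 15; 0.5 0.4 11 0 15; 0.5 0.4 13 0 15; 0.5 0.4 13 0 15",
)

```text
clock: 7.3
tcp_pos: [543.0, -152.1, 175.8]
ee_rot: [[-0.974, 0.226, -0.001], [0.226, 0.974, 0.0], [0.001, -0.0, -1.0]]
ft_force: [-0.6, -0.3, -1.4]
finger_gap: 26.7
grip_force: 39.8
```

Call:
move_arm(
  plan="0 0 2 0 15; 0 0 4 0 15; 0 0 6 0 15; 0 0 6 0 15",
)

```text
clock: 7.7
tcp_pos: [543.0, -152.1, 169.9]
ee_rot: [[-0.974, 0.226, -0.001], [0.226, 0.974, 0.0], [0.001, -0.0, -1.0]]
ft_force: [0.4, 0.8, -0.7]
finger_gap: 26.7
grip_force: 39.8
```

No contact force and the coupler is 11 mm over the spigot. Lowering the rest of the way.

Call:
move_arm(
  plan="0 0 2 0 15; 0 0 4 0 15; 0 0 6 0 15; 0 0 6.5 0 15; 0 0 6.5 0 15",
)

```text
clock: 8.2
tcp_pos: [543.1, -152.2, 163.6]
ee_rot: [[-0.974, 0.226, -0.0], [0.226, 0.974, 0.0], [0.0, -0.0, -1.0]]
ft_force: [0.5, 0.3, -0.8]
finger_gap: 26.7
grip_force: 39.8
```

Call:
move_arm(
  plan="0 0 0.5 0 15; 0 0 0.5 0 15",
)

```text
clock: 8.4
tcp_pos: [543.2, -152.2, 163.3]
ee_rot: [[-0.974, 0.226, 0.0], [0.226, 0.974, -0.0], [-0.0, -0.0, -1.0]]
ft_force: [0.2, 1.0, -0.1]
finger_gap: 26.7
grip_force: 39.8
```

Call:
move_arm(
  plan="0 0 0 0 32; 0 0 0 0 40; 0 0 0 0 55; 0 0 0 0 70; 0 0 0 0 70",
)

```text
clock: 8.9
tcp_pos: [543.2, -152.2, 163.3]
ee_rot: [[-0.974, 0.226, 0.0], [0.226, 0.974, -0.0], [-0.0, -0.0, -1.0]]
ft_force: [0.4, 1.0, -0.8]
finger_gap: 70.1
grip_force: 0.0
```

```bash
python3 - <<'E'
from h import *
s=env.get_state();c=cal("wrist");R=s['ee_rot'];T=s['tcp_pos'];print(s['clock'],T.round(1),s['finger_gap'],s['ft_force'].round(1))
a=env.capture("wrist");b=env.capture("scene")
p=proj("scene",(542,-152,170)).round().astype(int);q=proj("wrist",(542,-152,165)).round().astype(int);print(p,q)
A=cv2.resize(a[q[1]-80:q[1]+80,q[0]-80:q[0]+80],(400,400));B=cv2.resize(b[p[1]-20:p[1]+20,p[0]-20:p[0]+20],(400,400),interpolation=cv2.INTER_CUBIC)
cv2.imwrite("pics/y.png",cv2.convertScaleAbs(np.hstack([A,B]),alpha=1.6,beta=15))
for n,X in[("top ring",(542.5,-152,183)),("bottom",(542.5,-152,155))]:
  P=np.array([proj("wrist",np.array(X)+14*np.array([np.cos(t),np.sin(t),0]),c) for t in np.arange(0,6.3,.1)]);print(n,(P.min(0)-q+80)*2.5,(P.max(0)-q+80)*2.5)
E
```

```text
8.9 [ 543.2 -152.2  163.3] 70.12937468445547 [ 0.4  1.  -0.8]
[257 177] [275 276]
top ring [124.51738902 184.40101508] [276.58256293 315.61510415]
bottom [136.80488552 119.91767042] [264.84889195 234.28044229]
```

View pics/y.png

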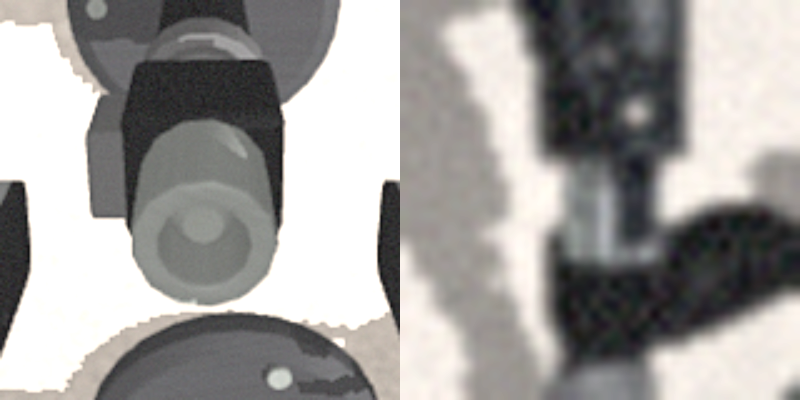

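The coupler is seated on the head with the spigot showing in its bore (crop (205,225)), and the scene view confirms it. The button is on the left, which is tool −y. Now down to grip height and squeeze.

Call:
move_arm(
  plan="0 -1 12 0 70; 0 -1 24 0 70; 0 -1 35 0 70; 0 -1 43 0 70; 0 -1 43 0 70",
  force=50,
)

```text
clock: 9.5
tcp_pos: [541.9, -152.9, 118.4]
ee_rot: [[-0.974, 0.226, -0.003], [0.226, 0.974, 0.0], [0.003, -0.0, -1.0]]
ft_force: [-0.6, 0.2, 0.7]
finger_gap: 69.7
grip_force: 0.0
```

Call:
move_arm(
  plan="0 0 0 0 55; 0 0 0 0 46; 0 0 0 0 40; 0 0 0 0 30; 0 0 0 0 30",
)

```text
clock: 10.0
tcp_pos: [543.4, -153.4, 121.7]
ee_rot: [[-0.974, 0.225, 0.002], [0.225, 0.974, -0.001], [-0.002, -0.0, -1.0]]
ft_force: [-2.3, 0.3, 7.4]
finger_gap: 36.7
grip_force: 49.2
```

Call:
move_arm(
  plan="0 0 0 0 30; 0 0 0 0 30; 0 0 0 0 30",
)

```text
clock: 10.3
tcp_pos: [543.4, -153.5, 121.7]
ee_rot: [[-0.974, 0.225, 0.002], [0.225, 0.974, -0.001], [-0.002, -0.0, -1.0]]
ft_force: [-3.2, -0.1, 7.6]
finger_gap: 36.4
grip_force: 49.2
```

Gap 36.4 minus the same ~1.3 mm under-reading seen on the coupler means 38 mm, so the button is fully in. Pull up.

Call:
move_arm(
  plan="0 0 -3 0 30; 0 0 -8 0 30; 0 0 -14 0 30; 0 0 -20 0 30; 0 0 -20 0 30",
)

```text
clock: 10.8
tcp_pos: [543.1, -153.4, 141.3]
ee_rot: [[-0.974, 0.226, 0.001], [0.226, 0.974, -0.0], [-0.001, -0.0, -1.0]]
ft_force: [1.5, -1.6, -2.5]
finger_gap: 36.7
grip_force: 51.0
```

Call:
move_arm(
  plan="0 0 -7 0 30; 0 0 -14 0 30; 0 0 -21 0 30; 0 0 -28 0 30; 0 0 -34 0 30",
)

```text
clock: 11.3
tcp_pos: [543.0, -153.3, 175.0]
ee_rot: [[-0.974, 0.226, 0.0], [0.226, 0.974, -0.0], [-0.0, -0.0, -1.0]]
ft_force: [3.1, -2.3, -3.9]
finger_gap: 36.6
grip_force: 50.8
```

Call:
move_arm(
  plan="0 0 -4 0 30; 0 0 -8 0 30; 0 0 -12 0 30; 0 0 -16 0 30; 0 0 -16 0 30",
)

```text
clock: 11.8
tcp_pos: [542.9, -153.2, 190.3]
ee_rot: [[-0.974, 0.226, -0.0], [0.226, 0.974, -0.0], [0.0, -0.0, -1.0]]
ft_force: [2.2, -2.7, -2.8]
finger_gap: 36.4
grip_force: 52.7
```

Call:
move_arm(
  plan="0 0 -6 0 30; 0 0 -12 0 30; 0 0 -19 0 30; 0 0 -26 0 30; 0 0 -33 0 30",
)

```text
clock: 12.3
tcp_pos: [542.7, -153.2, 222.6]
ee_rot: [[-0.974, 0.226, -0.001], [0.226, 0.974, -0.0], [0.001, -0.0, -1.0]]
ft_force: [5.5, -4.3, -8.5]
finger_gap: 36.2
grip_force: 51.4
```

```bash
python3 - <<'E'
from h import *
s=env.get_state();c=cal("wrist");T=s['tcp_pos'];print(s['clock'],T.round(1),s['finger_gap'],s['ft_force'].round(1))
a=env.capture("wrist");b=env.capture("scene")
q=np.array([275,290]);p=proj("scene",(542,-152,200)).round().astype(int)
A=cv2.resize(a[q[1]-90:q[1]+70,q[0]-80:q[0]+80],(400,400));B=cv2.resize(b[p[1]-40:p[1]+60,p[0]-50:p[0]+50],(400,400),interpolation=cv2.INTER_CUBIC)
cv2.imwrite("pics/z.png",cv2.convertScaleAbs(np.hstack([A,B]),alpha=1.6,beta=15))
E
```

```text
12.3 [ 542.7 -153.2  222.6] 36.22639191535648 [ 5.5 -4.3 -8.5]
```

View pics/z.png

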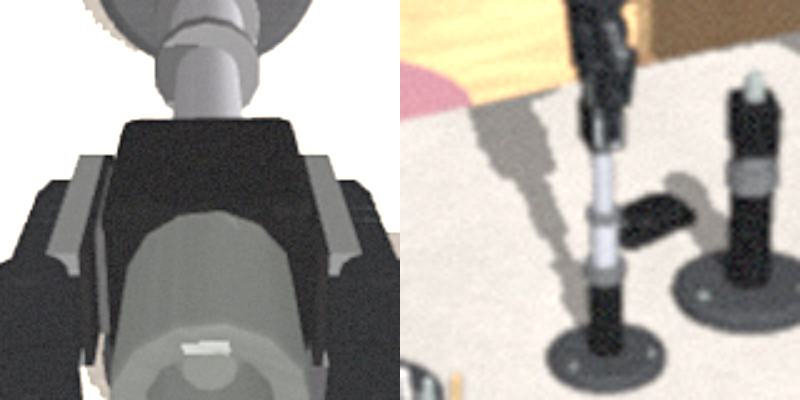

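The mast is at its second stage (scene crop (600,215)), with the coupler still on and the button pressed. Continue up, then creep to the stop.

Call:
move_arm(
  plan="0 0 -5 0 30; 0 0 -10 0 30; 0 0 -14 0 30; 0 0 -17 0 30; 0 0 -17 0 30",
)

```text
clock: 12.9
tcp_pos: [542.9, -153.2, 240.0]
ee_rot: [[-0.974, 0.226, -0.001], [0.226, 0.974, -0.0], [0.0, -0.0, -1.0]]
ft_force: [3.1, -3.5, -4.8]
finger_gap: 36.4
grip_force: 52.4
```

Call:
move_arm(
  plan="0 0 -1 0 30; 0 0 -2 0 30; 0 0 -2 0 30",
)

```text
clock: 13.2
tcp_pos: [542.8, -153.2, 241.5]
ee_rot: [[-0.974, 0.226, -0.001], [0.226, 0.974, -0.0], [0.001, -0.0, -1.0]]
ft_force: [4.9, -4.2, -6.8]
finger_gap: 36.5
grip_force: 51.8
```

Call:
move_arm(
  plan="0 0 -0.5 0 30; 0 0 -0.7 0 30; 0 0 -0.7 0 30",
)

```text
clock: 13.5
tcp_pos: [542.7, -153.2, 242.0]
ee_rot: [[-0.974, 0.226, -0.001], [0.226, 0.974, -0.0], [0.001, -0.0, -1.0]]
ft_force: [4.5, -4.0, -8.3]
finger_gap: 36.7
grip_force: 51.6
```

Call:
move_arm(
  plan="0 0 -0.4 0 30; 0 0 -0.7 0 30; 0 0 -0.7 0 30",
)

```text
clock: 13.8
tcp_pos: [542.6, -153.1, 242.2]
ee_rot: [[-0.974, 0.226, -0.002], [0.226, 0.974, -0.0], [0.002, -0.0, -1.0]]
ft_force: [5.2, -3.3, -11.9]
finger_gap: 36.0
grip_force: 51.8
```

Call:
move_arm(
  plan="0 0 -0.4 0 30; 0 0 -0.7 0 30; 0 0 -0.7 0 30",
)

```text
clock: 14.1
tcp_pos: [542.5, -153.1, 242.3]
ee_rot: [[-0.974, 0.226, -0.003], [0.226, 0.974, -0.0], [0.003, -0.001, -1.0]]
ft_force: [7.8, -5.1, -15.7]
finger_gap: 36.6
grip_force: 51.9
```

Call:
move_arm(
  plan="0 0 0 0 30; 0 0 0 0 30; 0 0 0 0 30",
)

```text
clock: 14.4
tcp_pos: [542.5, -153.0, 242.3]
ee_rot: [[-0.974, 0.226, -0.003], [0.226, 0.974, -0.0], [0.003, -0.001, -1.0]]
ft_force: [6.9, -4.3, -15.4]
finger_gap: 36.6
grip_force: 51.9
```

At the stop: 120.6 mm of travel, position stalled while the force rose to a steady 15 N. I'll check the coupler numerically, then hand in.

```bash
python3 - <<'E'
from h import *
env.capture("wrist");T=env.get_state()['tcp_pos']
r=[(np.round(d['at']),round(d['conf'],2)) for d in env.look_for("wrist","coupler_wide")];e=proj("wrist",(T[0],T[1],289));print(r,e.round())
if any(np.hypot(*(x[0]-e))<30 for x in r): print(env.sign_off())
E
```

```text
[(array([278., 333.]), 0.65)] [275. 339.]
the job is handed in; nothing more can be done
None
```

The wide-bore coupler is seated on the smallest mast's spigot, and the mast is held at its second stop (120.6 mm up, steady 15 N, button pressed, head gripped); I handed it in at about 14.5 s, but viewed 11 pictures, one over the limit of 10.

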